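# Show a cup's foot to the inspection camera

### The arm

A 6-joint arm with a two-finger parallel gripper is mounted at the origin on the work surface. World frame = base frame: x ahead of the robot, y to its left, z up, the work surface at z = 0. Lengths are in m, angles in rad, forces in N, time in s.
With the tool pointing down it reaches from about 0.35 to 0.925 m from the base axis. Payload 6.4 kg.
Tool frame: the origin (TCP) lies between the finger pads; the fingertips stand 17 mm ahead of it and the grasp point (between the pads) lies 2 mm behind it (arm.tip_extent is the distance from the TCP to the fingertips, in m); x points along the fingers, z is the direction in which the jaws open and shut, and the axes are right-handed (so a half turn about x gives the same grasp; the last joint's range is limited). The gripper opens to 94 mm and grips with 3 to 60 N. Pads are 16 mm wide; open, the fingers measure 119 mm over their backs; the gripper's body (75 mm by 177 mm) begins 78 mm behind the grasp point.
Start: joints at [-1.457, 0.245, 1.558, -0, 1.339, -0.174], TCP at [0.185, -0.623, 0.222] pointing down, gripper open.
Joint ranges: [-3.13, 3.13], [-1.02, 2.26], [0.13, 2.54], [-0.95, 4.09], [0.21, 2.88], [-2.74, 2.74]. Speed limits (rad/s): [2.57, 2.57, 3.14, 3.14, 3.14, 3.14].

### API

Orientations are given as a unit quaternion [x, y, z, w].
In Python, from cell import arm, imaging gives the robot as it stands.
- The arm moves only by the tool servo_tool, never from a script. Its argument "deltas" is one flat list of numbers, 7 for each row, row after row: the turn, a rotation vector about the world's x, y, z in degrees, then the shift along the world's x, y, z in m, then the opening, from 0 (shut) to 1 (fully open). A call has 1 to 12 rows; each row shifts and turns the commanded pose from where the row before left it; what a row does not reach is not made up. A row lasts 1/10 s, in which the tool goes at most 50 mm and 8.59 degrees, less where a joint would pass 70% of its speed; a pose out of reach is approached as far as the arm can. A call is refused whole if a number of a shift passes 0.05 or a number of a turn 8.59, either way. A call with a gripper value outside its range is refused whole. The fingers move at their own pace and stop on an object; "force" is the grip in N (left out, the last holds). Time passes only in rows, so rows that do not move let the fingers close. It gives the time, the measured TCP pose, the force and the opening at its end, in the units of the state.
- arm.get_obs(): the state, without advancing time (a new reading comes with each control period).
- imaging.get_image(name): name is "scene" or "side" or "wrist"; returns the picture (420x560x3 uint8, blue, green, red); there is no depth.
- imaging.calibration(name): a dict with "intrinsics" (3x3 intrinsics, pixels), "eye" and "attitude" of the camera in the world; the wrist camera has in their place "tool_from_camera" (4x4, takes a point from camera to tool coordinates, whose origin is the TCP and whose axes are the tool frame's). Camera axes: x right, y down, z forward; pixel columns grow to the right and rows downward; lengths in m; the calibration is good to about 2 mm. A picture is of the moment at which its call begins: read the wrist's pose just before it. calibration takes no time and is no camera call.
- arm.close_job(): hands the job in, once; it reports no verdict.
The state is a dict: "t": time; "joint_positions": joint angles; "joint_velocities": joint speeds; "effort": joint torques, N m; "eef_pos": TCP position; "ee_rot": TCP orientation; "force": force on the tool from outside, world axes, zero at the start; "torque": the same for the moment, N m; "gripper_width": finger opening in m.
Only numpy, scipy, OpenCV 4.12 (cv2) and the standard library are available. Lean on these libraries where they do the work, as an engineer would, in place of code of your own. Each camera call takes 0.05 s, during which the arm holds its last target.

### The job

Push the open wooden box, with its two cups standing in it, square and flush into the inside corner of the wooden stop. Then draw the taller cup out of the box, tip it over and hold it up in the air with its foot centred in front of the little inspection camera's lens and facing straight into it, about 20 cm away. Finish while still holding it there, with the box still flush in the corner, the shorter cup standing in its cell and the other things on the table left where they are.

Things in the scene. Friction and masses are not known exactly. Their poses are not given: they have to be found in the camera images.
- box: Loose open-topped pale wooden box, 78 (own x) x 146 (own y) x 70 mm high, 0.3 kg empty, walls and floor 8 mm. Two cells 62 x 62 mm, centred at own y = +34 and -34 mm, a cup in each. Origin: centre of the underside; z up. Stands 27 to 70 mm short of each rail of the stop, up to 0.2 rad from square; slides at some 3 to 8 N, takes up to 25 N to turn square against a rail.
- stop: Pale wood corner stop, fixed: two rails 40 mm high, 18 thick. Origin: inside corner at table height; own +x roughly away from the robot. Rail inner faces: own x = 0, running 180 mm towards own -y, and y = 0, running 150 mm towards own -x. Flush and square, the box has its 146 mm side on the x = 0 rail, its 78 mm side on the y = 0 rail, its origin at (-39, -73) mm here, axes parallel.
- cup_tall: The taller cup: dark lacquer, open-topped straight cylinder 56 mm across, 105 mm high, walls 4 mm, about 0.16 kg, loose (3 mm play) in either one of the box's cells, standing on its floor 8 mm above the table; 43 mm of it stands above the box's rim (mouth 113 mm above the table). Origin: centre of the underside of its foot; own z points from foot to mouth.
- cup_short: The shorter cup: same make and width (56 mm across) but 78 mm high, about 0.12 kg, in the other cell, 16 mm above the rim. Stays there. Origin: centre of the underside; z up.
- cam_head: Head of the small grey inspection camera, fixed, on a low stand (foot 100 x 100 mm) near the table's far edge. Origin: centre of the lens's front face, 90 mm above the table. Own z = viewing direction: back towards the robot and 40 degrees up, up to 0.2 rad sideways; own y is level. Head 60 x 50 x 50 mm. With the foot facing into the lens, the cup's own z is parallel to this z.
- bowl: Bystander: red lacquer bowl, 124 mm across, 55 mm high. Origin: centre of the underside.
- vase: Bystander: small white vase, 80 mm across, 130 mm high. Origin: centre of the underside.
- box_lid: Bystander: the wooden box's flat lid lying on the table, 90 x 158 x 12 mm. Origin: centre of the underside.
- tape: Bystander: cardboard tape core, ring 90 mm across, 24 mm high. Origin: centre of the underside.
- brush: Bystander: dusting brush, 200 mm long, lying along its own x. Origin: underside of it.
- jar: Bystander: blue jar with a wooden lid, 60 mm across, 75 mm high. Origin: centre of the underside.
- carton: Bystander: closed cardboard carton, 100 x 130 x 70 mm. Origin: centre of the underside.
Things that resemble listed ones, but are neither listed nor needed, are in the scene too. Leave any green look-alike of the cup_tall alone. What is shaped like the cup_short but orange is not meant.

How it is judged:
On the way, in this order (a step that is already met when the one before it is completed fails the run):
1. the box is square and flush in the corner of the stop (within 3 mm and 0.03 rad) with both cups standing in it (x of box in the frame of stop between -0.042 and -0.036 m and y of box in the frame of stop between -0.076 and -0.07 m and angle between the x axis of box and the x axis of stop, either way round below 0.03 rad and angle between box's own z axis and vertical below 0.05 rad and horizontal distance between each of cup_tall, cup_short and box below 0.05 m and height (world z) of cup_tall below 0.02 m and angle between cup_tall's own z axis and vertical below 0.15 rad and z of cup_short in the frame of box below 0.02 m and angle between cup_short's own z axis and vertical below 0.2 rad), for 0.2 s.
2. the taller cup is drawn clear of the box, its foot above the rim (height (world z) of cup_tall above 0.08 m and contact force between the fingers and cup_tall above 1 N), for 0.2 s.
At the end, for the whole second after the job is handed in: Gripper holds the tall cup up, still, touching nothing else; axis within 0.25 rad of the view axis, mouth up; foot within 35 mm of the view axis each way, 140-260 mm from the lens, 110 mm above the table; box flush (5 mm, 0.04 rad), short cup in its cell (angle between the z axis of cup_tall and the z axis of cam_head, either way round below 0.25 rad and angle between cup_tall's own z axis and vertical below 1.4 rad and x of cup_tall in the frame of cam_head between -0.035 and 0.035 m and y of cup_tall in the frame of cam_head between -0.035 and 0.035 m and z of cup_tall in the frame of cam_head between 0.14 and 0.26 m and height (world z) of cup_tall above 0.11 m and contact force between the fingers and cup_tall above 2 N and contact force between cup_tall and box below 0.2 N and contact force between cup_tall and cam_head below 0.2 N and contact force between cup_tall and cup_short below 0.2 N and linear speed of cup_tall below 0.03 m/s and x of box in the frame of stop between -0.044 and -0.034 m and y of box in the frame of stop between -0.078 and -0.068 m and angle between the x axis of box and the x axis of stop, either way round below 0.04 rad and angle between box's own z axis and vertical below 0.05 rad and z of cup_short in the frame of box below 0.02 m and horizontal distance between cup_short and box below 0.05 m and angle between cup_short's own z axis and vertical below 0.2 rad); the arm keeps its last pose, push and grip.
It fails at once if a bystander is shifted by more than 30 mm (distance of any of bowl, vase, box_lid, tape, brush, jar, carton from where it was at the start of the episode above 0.03 m).
It fails at once if the shorter cup is lifted or tipped in its cell (z of cup_short in the frame of box above 0.03 m or angle between cup_short's own z axis and vertical above 0.4 rad).
It also fails if it takes over 64 s, if anything falls off the work surface, if the arm or the gripper's body presses on something with over 40 N, if the wrist force passes 120 N, or if a joint passes its speed limit or range.

## Working session

There is one attempt and no reset: what is moved stays moved. The work goes in short steps, Python scripts to look and compute and a tool call to move; the robot and the scene stay as the last step left them, time stands still between calls to the robot, and variables do not carry over. Pictures are saved under pics/ and viewed, and the job is handed in when it is done.

Besides the shell and the picture viewer there is one more tool, called in YAML: its name, and indented under it one key for each argument. servo_tool: Moves the arm, as the interface text tells. Its arguments: {"type":"object","properties":{"deltas":{"type":"array","items":{"type":"number"}},"force":{"type":"number"}},"required":["deltas"]}

```bash
ls; mkdir -p pics; python3 - <<'E'
from cell import arm, imaging
import cv2
print(arm.get_obs(), arm.tip_extent)
for n in ("scene","side","wrist"):
    im=imaging.get_image(n); cv2.imwrite(f"pics/a_{n}.png",im); print(n,imaging.calibration(n))
E
```

```text
pics
{'t': 0.0, 'joint_positions': array([-1.45712763e+00,  2.45775298e-01,  1.55895159e+00,  9.11466641e-06,
        1.33870578e+00, -1.74078473e-01]), 'joint_velocities': array([-0.00043868,  0.00036256, -0.00041554, -0.00171422, -0.00099921,
        0.0010691 ]), 'effort': array([-1.99515467e-03, -4.15828121e+01, -3.14607704e+01,  6.84603467e-02,
        3.32278304e-02, -1.35857335e-04]), 'eef_pos': array([ 0.18442387, -0.62271952,  0.22140369]), 'ee_rot': array([ 0.4236214 ,  0.56696582, -0.42266973,  0.56607859]), 'force': array([-0.62804676,  0.29514427,  0.54373634]), 'torque': array([ 0.01328126, -0.0347127 , -0.00213428]), 'gripper_width': 0.09397107794268397} 0.017
scene {'intrinsics': array([[470.35590567,   0.        , 283.76002086],
       [  0.        , 470.35590567, 210.34606467],
       [  0.        ,   0.        ,   1.        ]]), 'eye': array([1.26878162, 0.58027002, 0.95725187]), 'attitude': array([ 0.38351848,  0.83169423, -0.36669889, -0.16349376])}
side {'intrinsics': array([[490.26896155,   0.        , 282.1246321 ],
       [  0.        , 490.26896155, 203.8617264 ],
       [  0.        ,   0.        ,   1.        ]]), 'eye': array([-0.31515385,  0.91343083,  0.93011768]), 'attitude': array([-0.31749008,  0.81794976, -0.44837576,  0.17063827])}
wrist {'intrinsics': array([[313.37818138,   0.        , 272.93540681],
       [  0.        , 313.37818138, 208.12941158],
       [  0.        ,   0.        ,   1.        ]]), 'tool_from_camera': array([[ 1.59175380e-03, -2.83922861e-01,  9.58845804e-01,
        -1.62056541e-01],
       [ 3.44417176e-04, -9.58846806e-01, -2.83923729e-01,
         8.38995397e-02],
       [ 9.99998674e-01,  7.82179639e-04, -1.42846013e-03,
        -2.64763780e-04],
       [ 0.00000000e+00,  0.00000000e+00,  0.00000000e+00,
         1.00000000e+00]])}
```

View pics/a_scene.png

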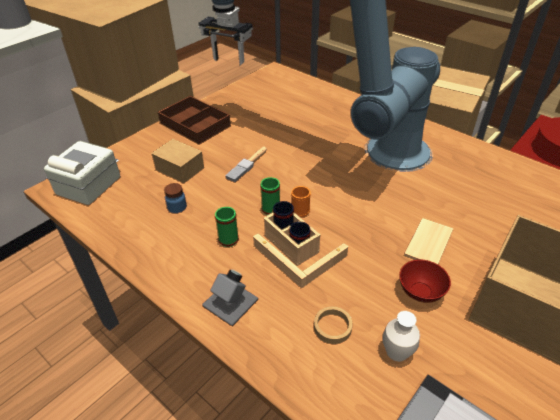

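View pics/a_side.png

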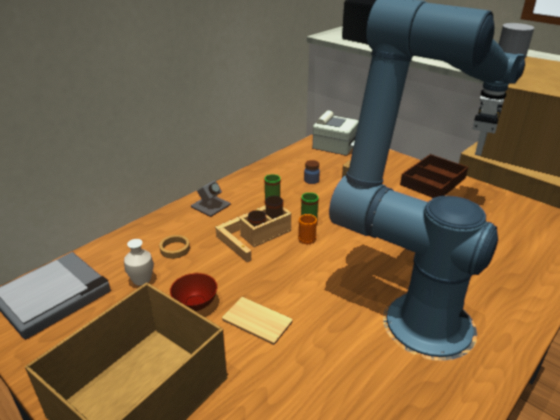

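View pics/a_wrist.png

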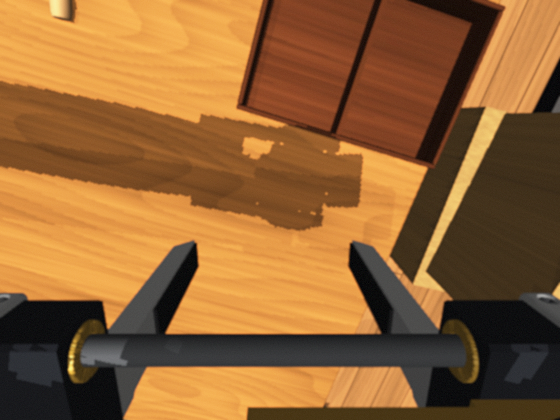

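The scene picture shows the box at about (292,235), with dark cups at (284,213) and (300,234). The stop is at (300,262), the camera head at (230,293), green cups at (270,196) and (227,226), and an orange cup at (301,200). The target is a dark cup in the box, not the green or orange ones. I'll check the enlarged crops.

```bash
cat > h.py <<'E'
import numpy as np, cv2
from scipy.spatial.transform import Rotation as R
from cell import arm, imaging
def cam(n):
    c=imaging.calibration(n); K=np.array(c['intrinsics'])
    if n=='wrist':
        o=arm.get_obs(); T=np.array(c['tool_from_camera']); A=R.from_quat(o['ee_rot']).as_matrix()
        return K, A@T[:3,:3], o['eef_pos']+A@T[:3,3]
    return K,R.from_quat(c['attitude']).as_matrix(),np.array(c['eye'])
def ray(C,p):
    K,A,e=C; d=A@np.linalg.inv(K)@np.array([p[0],p[1],1.0]); return e,d/np.linalg.norm(d)
def onz(C,p,z):
    e,d=ray(C,p); return e+d*(z-e[2])/d[2]
def proj(C,X):
    K,A,e=C; q=K@(A.T@(np.asarray(X)-e)); return q[:2]/q[2]
def tri(C1,p1,C2,p2):
    e1,d1=ray(C1,p1); e2,d2=ray(C2,p2)
    M=np.array([d1,-d2]).T; s=np.linalg.lstsq(M,e2-e1,rcond=None)[0]
    a=e1+s[0]*d1;b=e2+s[1]*d2; return (a+b)/2,np.linalg.norm(a-b)
E
python3 - <<'E'
import cv2,numpy as np
a=cv2.imread('pics/a_scene.png')[165:325,195:355]; b=cv2.imread('pics/a_side.png')[165:285,185:325]
cv2.imwrite('pics/a_c1.png',cv2.resize(a,None,fx=3.75,fy=3.75,interpolation=cv2.INTER_CUBIC))
cv2.imwrite('pics/a_c2.png',cv2.resize(b,None,fx=5,fy=5,interpolation=cv2.INTER_CUBIC))
E
```

```text
(no output)
```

View pics/a_c1.png

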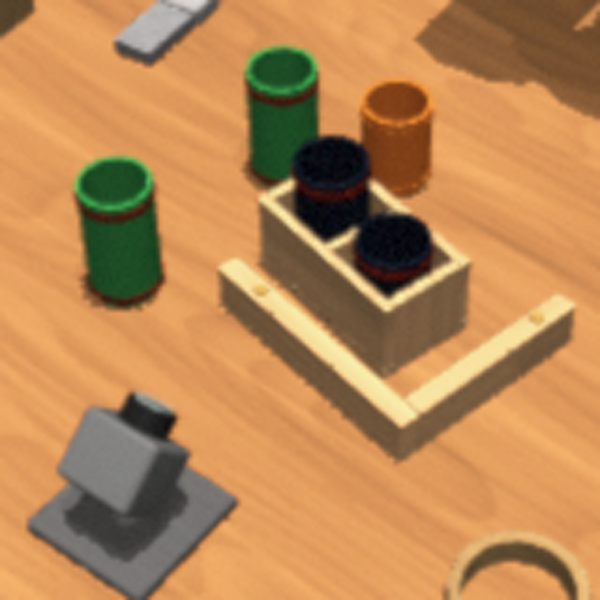

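View pics/a_c2.png

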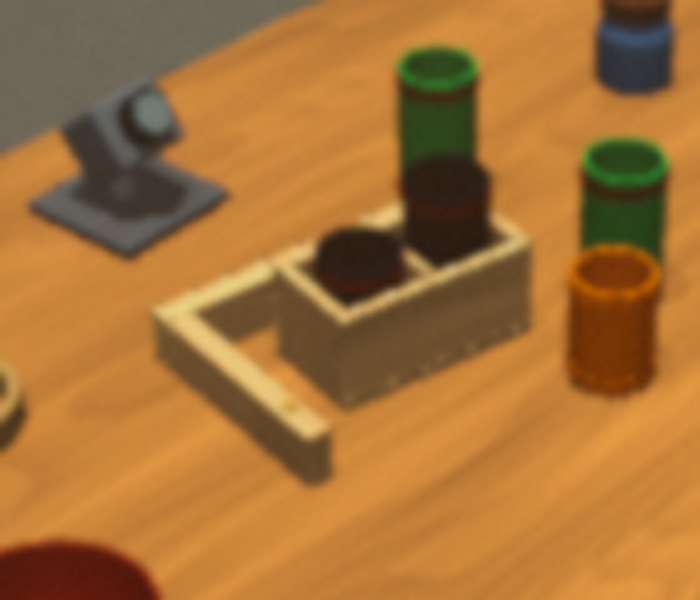

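```bash
python3 - <<'E'
from h import *
np.set_printoptions(precision=4,suppress=True)
S=cam('scene');D=cam('side')
s=lambda x,y:(195+(x+.5)/3.75-.5,165+(y+.5)/3.75-.5)
d=lambda x,y:(185+(x+.5)/5-.5,165+(y+.5)/5-.5)
def P(n,C,p,z): print(n,onz(C,p,z)[:2])
P('stop inner',S,s(408,404),.04);P('rail1 inner end',S,s(238,258),.04);P('rail2 inner end',S,s(555,295),.04)
P('box rim A(260,198)',S,s(260,198),.07);P('box rim B near corner',S,s(388,306),.07);P('box rim C',S,s(470,262),.07)
P('side box rim B',D,d(275,265),.07);P('side rim C',D,d(345,320),.07);P('side rim D',D,d(530,240),.07)
P('tall rim c',S,s(332,162),.113);P('short rim c',S,s(394,240),.086)
P('tall rim side',D,d(446,183),.113);P('short side',D,d(360,255),.086)
P('green1',S,s(283,72),.105);P('green2',S,s(115,185),.105);P('orange',S,s(397,105),.078)
P('green1 side',D,d(625,163),.105);P('green2 side',D,d(437,70),.105);P('or side',D,d(614,268),.078)
print('cam head lens',tri(S,s(152,405),D,d(152,113)))
for n,p in dict(foot1=(28,523),foot2=(138,600),foot3=(238,500)).items(): P(n,S,s(*p),0.01)
for n,p in dict(foot1=(30,206),foot2=(130,256),foot3=(230,195)).items(): P(n,D,d(*p),0.01)
for n,p,z in [('brush',(258,155),.01),('brush2',(235,172),.01),('jar',(175,190),.075),('carton',(178,160),.07),('tape',(333,322),.02),('bowl',(424,280),.05),('lid',(429,242),.01),('vase',(405,322),.13)]: P(n,S,p,z)
E
```

```text
stop inner [0.6625 0.1124]
rail1 inner end [ 0.6357 -0.0685]
rail2 inner end [0.517  0.1292]
box rim A(260,198) [ 0.6011 -0.077 ]
box rim B near corner [0.6238 0.0628]
box rim C [0.5541 0.08  ]
side box rim B [0.6274 0.0656]
side rim C [0.5537 0.0776]
side rim D [ 0.5294 -0.0632]
tall rim c [ 0.573  -0.0311]
short rim c [0.5841 0.0353]
tall rim side [ 0.5679 -0.0269]
short side [0.5794 0.0384]
green1 [ 0.5136 -0.1317]
green2 [ 0.6838 -0.1386]
orange [ 0.4629 -0.0607]
green1 side [ 0.5091 -0.1309]
green2 side [ 0.6788 -0.1365]
or side [ 0.4629 -0.0659]
cam head lens (array([0.8003, 0.0134, 0.0878]), np.float64(0.000737956768810225))
foot1 [ 0.881 -0.029]
foot2 [0.8758 0.0678]
foot3 [0.7788 0.063 ]
foot1 [0.8697 0.0711]
foot2 [0.7721 0.0648]
foot3 [ 0.7789 -0.032 ]
brush [ 0.341 -0.346]
brush2 [ 0.458  -0.3394]
jar [ 0.6865 -0.35  ]
carton [ 0.5819 -0.463 ]
tape [0.7211 0.249 ]
bowl [0.4975 0.3574]
lid [0.3347 0.2933]
vase [0.6895 0.4007]
```

```bash
python3 - <<'E'
from h import *
np.set_printoptions(precision=4,suppress=True)
o=arm.get_obs(); A=R.from_quat(o['ee_rot']).as_matrix(); print(A)
for s in (1,-1):
    z=s*np.array([np.cos(-.16),np.sin(-.16),0]); x=np.array([0,0,-1.]); B=np.array([x,np.cross(z,x),z]).T
    print(np.degrees(R.from_matrix(B@A.T).as_rotvec()))
E
```

```text
[[-0.0002  0.9589  0.2838]
 [ 0.0015  0.2838 -0.9589]
 [-1.      0.0002 -0.0014]]
[-0.0691 -0.0558 64.343 ]
[  -0.0631    0.0781 -115.657 ]
```

servo_tool:
  deltas: [0,0,4.6,0.026,0.042,0.004,1,0,0,4.6,0.026,0.042,0.004,1,0,0,4.6,0.026,0.042,0.004,1,0,0,4.6,0.026,0.042,0.004,1,0,0,4.6,0.026,0.042,0.004,1,0,0,4.6,0.026,0.042,0.004,1,0,0,4.6,0.026,0.042,0.004,1,0,0,4.6,0.026,0.042,0.004,1,0,0,4.6,0.026,0.042,0.004,1,0,0,4.6,0.026,0.042,0.004,1,0,0,4.6,0.026,0.042,0.004,1,0,0,4.6,0.026,0.042,0.004,1]

```text
t: 1.35
eef_pos: [0.4971, -0.1172, 0.2706]
ee_rot: [0.111, 0.698, -0.111, 0.698]
force: [0.4, -0.4, -0.4]
gripper_width: 0.094
```

servo_tool:
  deltas: [0,0,4.5,0.026,0.042,0.004,1,0,0,4.5,0.026,0.042,0.004,1,0,0,0,0,0,0,1]

```text
t: 1.65
eef_pos: [0.5501, -0.0308, 0.2787]
ee_rot: [0.055, 0.705, -0.054, 0.705]
force: [-0.3, -0.4, -0.6]
gripper_width: 0.0941
```

```bash
python3 - <<'E'
from h import *
o=arm.get_obs(); print(o['t'],o['eef_pos'],o['ee_rot'],o['joint_positions'])
im=imaging.get_image('wrist'); cv2.imwrite('pics/b_w.png',im)
E
```

```text
1.65 [ 0.55014314 -0.03084804  0.2787115 ] [ 0.05501077  0.70471358 -0.05426105  0.7052718 ] [-2.62395901e-01 -3.12463728e-02  1.75365704e+00  1.20130647e-03
  1.41860121e+00 -1.07889783e-01]
```

View pics/b_w.png

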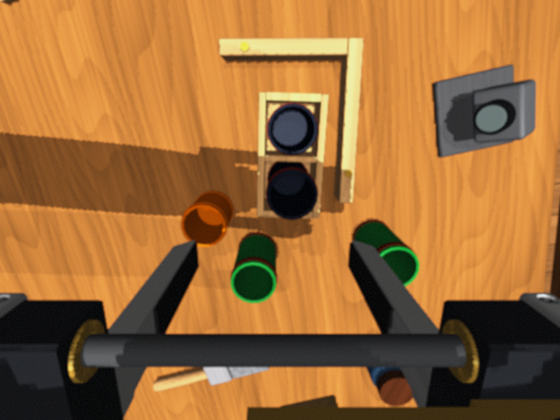

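The wrist picture shows the stop with its inner corner at about (347,57), the box rim from (260,94) to (327,215), the short cup at (291,128), the tall cup at (291,190), and the lens at (494,117). I'll enlarge it to measure.

```bash
python3 - <<'E'
import cv2
a=cv2.imread('pics/b_w.png')
cv2.imwrite('pics/b_c1.png',cv2.resize(a[25:225,205:375],None,fx=3,fy=3,interpolation=cv2.INTER_CUBIC))
cv2.imwrite('pics/b_c2.png',cv2.resize(a[55:165,420:560],None,fx=5,fy=5,interpolation=cv2.INTER_CUBIC))
E
```

```text
(no output)
```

View pics/b_c1.png

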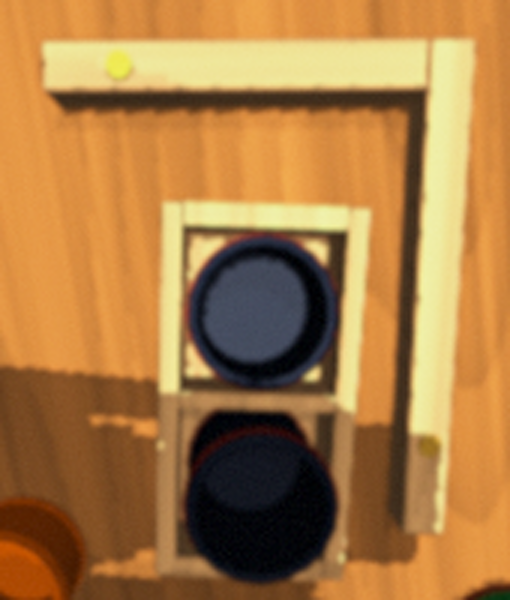

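View pics/b_c2.png

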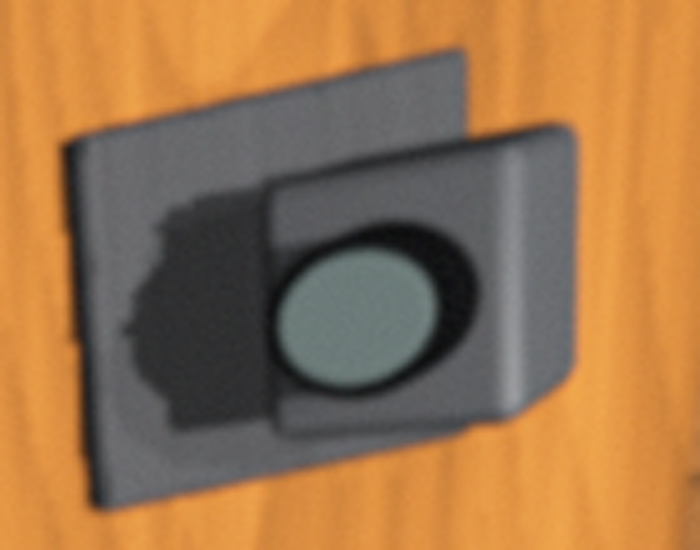

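```bash
cat > m1.py <<'E'
from h import *
np.set_printoptions(precision=4,suppress=True)
W=cam('wrist')
c=lambda x,y:(205+(x+.5)/3-.5,25+(y+.5)/3-.5)
e=lambda x,y:(420+(x+.5)/5-.5,55+(y+.5)/5-.5)
st={k:onz(W,c(*p),.04)[:2] for k,p in dict(cor=(427,92),r1=(405,530),r2=(45,91)).items()}
bx={k:onz(W,c(*p),.07)[:2] for k,p in dict(TL=(163,203),TR=(370,208),BR=(343,576),BL=(157,575)).items()}
print(st,bx)
a=lambda v:np.arctan2(v[1],v[0])
print('stop yaw',a(st['cor']-st['r1'])-np.pi/2,a(st['cor']-st['r2']))
print('box yaw',a(bx['TR']-bx['BR'])-np.pi/2,a(bx['TL']-bx['BL'])-np.pi/2,a(bx['TR']-bx['TL']),a(bx['BR']-bx['BL']))
print('box c',np.mean(list(bx.values()),axis=0))
print('dims',np.linalg.norm(bx['TR']-bx['BR']),np.linalg.norm(bx['TR']-bx['TL']))
print('tall',onz(W,c(262,505),.113),'short',onz(W,c(263,311),.086))
print('lens',onz(W,e(357,317),.09))
f=[onz(W,e(*p),.01)[:2] for p in ((70,140),(467,50),(100,508))]
print('foot',f,a(f[1]-f[0]),a(f[0]-f[2])-np.pi/2)
h=[onz(W,e(*p),.10)[:2] for p in ((268,185),(278,432))]; print('head',h,a(h[0]-h[1])-np.pi/2)
E
python3 m1.py
```

```text
{'cor': array([0.6582, 0.1027]), 'r1': array([ 0.6326, -0.0714]), 'r2': array([0.5119, 0.1264])} {'TL': array([0.5512, 0.0767]), 'TR': array([0.6267, 0.0629]), 'BR': array([ 0.6001, -0.078 ]), 'BL': array([ 0.5242, -0.0655])}
stop yaw -0.14605126438876037 -0.16034709767505237
box yaw -0.18597483438030782 -0.1873637342021821 -0.1804920674702018 -0.162740743864168
box c [ 0.5755 -0.001 ]
dims 0.143410968986502 0.07673960043104851
tall [ 0.5703 -0.0322  0.113 ] short [0.5815 0.0332 0.086 ]
lens [0.7933 0.0106 0.09  ]
foot [array([0.7718, 0.0576]), array([0.8708, 0.0632]), array([ 0.7785, -0.0382])] 0.05705737541242133 0.0702487083268506
head [array([0.7679, 0.0409]), array([ 0.771 , -0.0096])] 0.06197427711794412
```

```bash
python3 - <<'E'
from h import *
o=arm.get_obs(); A=R.from_quat(o['ee_rot']).as_matrix(); print(A)
z=np.array([np.cos(-.18),np.sin(-.18),0]); x=np.array([0,0,-1.]); B=np.array([x,np.cross(z,x),z]).T
print(np.degrees(R.from_matrix(B@A.T).as_rotvec()), o['eef_pos'])
E
```

```text
[[-4.81910998e-04  1.57352957e-01  9.87542310e-01]
 [-2.81735128e-05  9.87542422e-01 -1.57352989e-01]
 [-9.99999883e-01 -1.03652672e-04 -4.71474369e-04]]
[ 0.00131057 -0.0276281  -1.25995318] [ 0.54909608 -0.03301598  0.27822539]
```

servo_tool:
  deltas: [0,0,-1.3,0.0275,0.033,-0.01,1,0,0,0,0,0,-0.045,1,0,0,0,0,0,-0.045,1,0,0,0,0,0,-0.045,1,0,0,0,0,0,-0.03,1,0,0,0,0,0,-0.02,1,0,0,0,0,0,0,1]

```text
t: 2.4
eef_pos: [0.5727, -0.0031, 0.0797]
ee_rot: [0.066, 0.707, -0.066, 0.701]
force: [0.6, 0.2, 0.2]
gripper_width: 0.0943
```

```bash
python3 - <<'E'
from h import *
o=arm.get_obs(); print(o['t'],o['eef_pos'],o['force'])
im=imaging.get_image('side'); cv2.imwrite('pics/c_s.png',cv2.resize(im[130:290,185:345],None,fx=3.7,fy=3.7,interpolation=cv2.INTER_CUBIC))
im=imaging.get_image('scene'); cv2.imwrite('pics/c_sc.png',cv2.resize(im[145:305,205:365],None,fx=3.7,fy=3.7,interpolation=cv2.INTER_CUBIC))
E
```

```text
2.4 [ 0.57271971 -0.00313631  0.07971606] [0.58745186 0.24275633 0.20833219]
```

View pics/c_s.png

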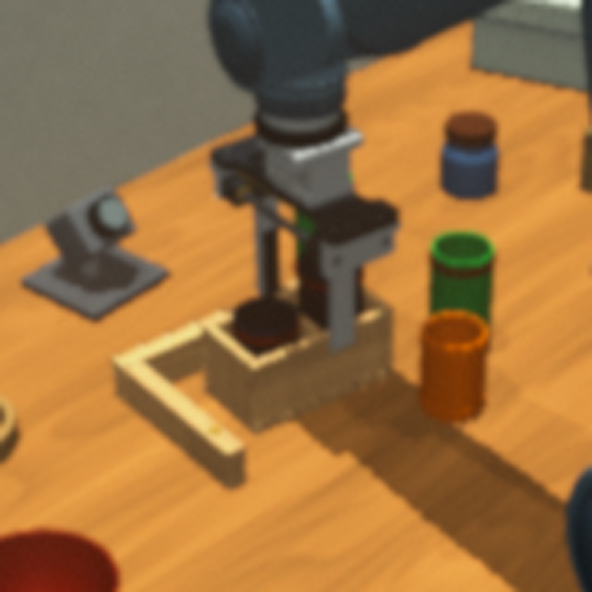

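View pics/c_sc.png

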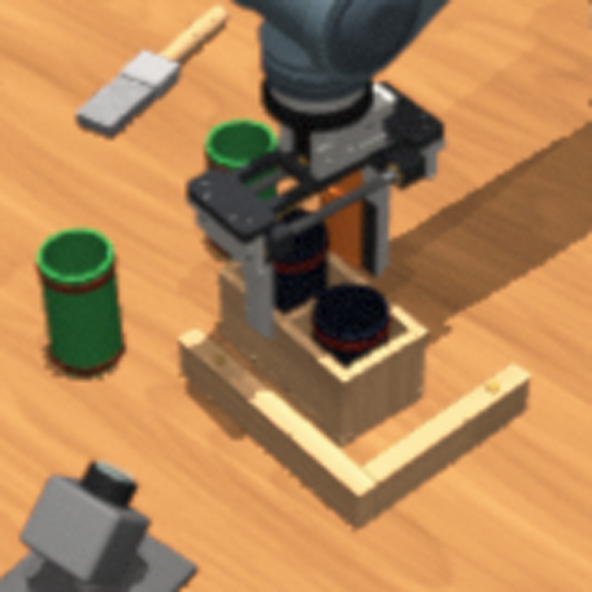

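Both fingers straddle the box (side picture around (262,260) and (342,330)) and clear the cups. I'll let it settle, then close gently.

servo_tool:
  deltas: [0,0,0,0,0,0,1,0,0,0,0,0,0,1,0,0,0,0,0,0,1]

```text
t: 2.8
eef_pos: [0.5768, -0.0025, 0.0847]
ee_rot: [0.065, 0.703, -0.066, 0.705]
force: [0.1, -0.0, 0.1]
gripper_width: 0.094
```

servo_tool:
  deltas: [0,0,0,0,0,-0.019,1,0,0,0,0,0,0,1,0,0,0,0,0,0,0.5,0,0,0,0,0,0,0.5,0,0,0,0,0,0,0.5,0,0,0,0,0,0,0.5,0,0,0,0,0,0,0.5]
  force: 20

```text
t: 3.5
eef_pos: [0.5762, -0.0023, 0.0653]
ee_rot: [0.065, 0.704, -0.065, 0.704]
force: [-2.6, 0.2, 5.9]
gripper_width: 0.0779
```

servo_tool:
  deltas: [0,0,0.6,0.007,0.008,0,0.5,0,0,0.6,0.007,0.008,0,0.5,0,0,0.6,0.007,0.008,0,0.5,0,0,0,0.005,0.006,0,0.5,0,0,0,0,0,0,0.5,0,0,0,0,0,0,0.5]

```text
t: 4.1
eef_pos: [0.6028, 0.0275, 0.0653]
ee_rot: [0.054, 0.704, -0.054, 0.706]
force: [-0.4, -1.3, 5.0]
gripper_width: 0.078
```

```bash
python3 - <<'E'
from h import *
o=arm.get_obs(); print(o['t'],o['eef_pos'],o['force'])
im=imaging.get_image('wrist'); cv2.imwrite('pics/d_w.png',im)
im=imaging.get_image('scene'); cv2.imwrite('pics/d_sc.png',cv2.resize(im[145:305,205:365],None,fx=3.7,fy=3.7,interpolation=cv2.INTER_CUBIC))
E
```

```text
4.1 [0.60282632 0.02752891 0.06531513] [-0.44737047 -1.29891269  5.01374744]
```

View pics/d_w.png

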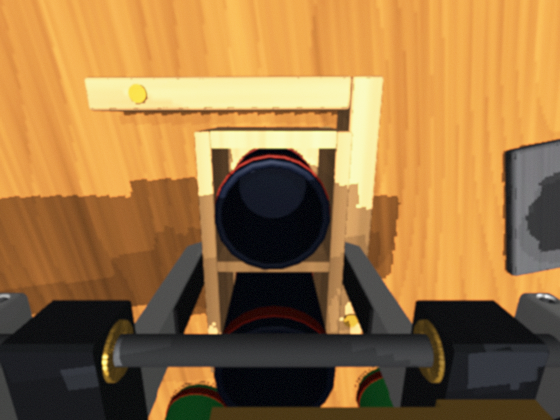

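View pics/d_sc.png

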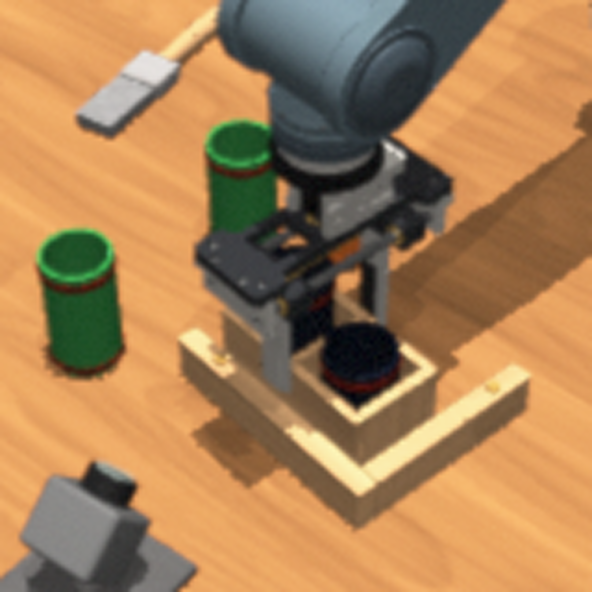

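```bash
python3 - <<'E'
from h import *
W=cam('wrist'); np.set_printoptions(precision=4,suppress=True)
a=onz(W,(88,109),.04);b=onz(W,(350,109),.04);c=onz(W,(197,131),.07);d=onz(W,(348,131),.07);print(a,b,c,d)
v=(b-a)[:2]; u=(d-c)[:2]; print(np.arctan2(v[1],v[0]),np.arctan2(u[1],u[0]))
x=v/np.linalg.norm(v);y=np.array([-x[1],x[0]]);print('gap x,y',(b-d)[:2]@x,(b-d)[:2]@y)
E
```

```text
[0.5126 0.1298 0.04  ] [0.6602 0.1071 0.04  ] [0.5785 0.1087 0.07  ] [0.6514 0.0974 0.07  ]
-0.15282231646930255 -0.15287283459383635
gap x,y 0.007325854103979264 0.01085323773143698
```

servo_tool:
  deltas: [0,0,0,0.004,0.004,0,0.5,0,0,0,0.003,0.004,0,0.5,0,0,0,0.002,0,0,0.5,0,0,0,0,0,0,0.5]

```text
t: 4.6
eef_pos: [0.6092, 0.0344, 0.0651]
ee_rot: [0.053, 0.707, -0.055, 0.703]
force: [-12.1, -5.9, 13.8]
gripper_width: 0.078
```

servo_tool:
  deltas: [0,0,0,0.002,0,0,0.5,0,0,0,0,0,0,0.5]

```text
t: 4.8
eef_pos: [0.6093, 0.0344, 0.0649]
ee_rot: [0.052, 0.709, -0.055, 0.701]
force: [-18.2, -6.1, 17.5]
gripper_width: 0.0781
```

servo_tool:
  deltas: [0,0,0,0.0003,0.002,0,0.5,0,0,0,0.0003,0.002,0,0.5,0,0,0,0,0,0,0.5]

```text
t: 5.1
eef_pos: [0.6095, 0.0353, 0.0648]
ee_rot: [0.05, 0.709, -0.057, 0.701]
force: [-18.6, -16.2, 17.2]
gripper_width: 0.0776
```

servo_tool:
  deltas: [0,0,0,0.0003,0.002,0,0.5,0,0,0,0,0,0,0.5]

```text
t: 5.3
eef_pos: [0.6097, 0.0365, 0.0647]
ee_rot: [0.049, 0.709, -0.057, 0.701]
force: [-19.8, -18.7, 17.4]
gripper_width: 0.0777
```

```bash
python3 - <<'E'
from h import *
im=imaging.get_image('wrist'); cv2.imwrite('pics/e_w.png',cv2.resize(im[60:260,70:400],None,fx=2.4,fy=2.4,interpolation=cv2.INTER_CUBIC))
im=imaging.get_image('scene'); cv2.imwrite('pics/e_sc.png',cv2.resize(im[205:295,235:365],None,fx=6,fy=6,interpolation=cv2.INTER_CUBIC))
E
```

```text
(no output)
```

View pics/e_w.png

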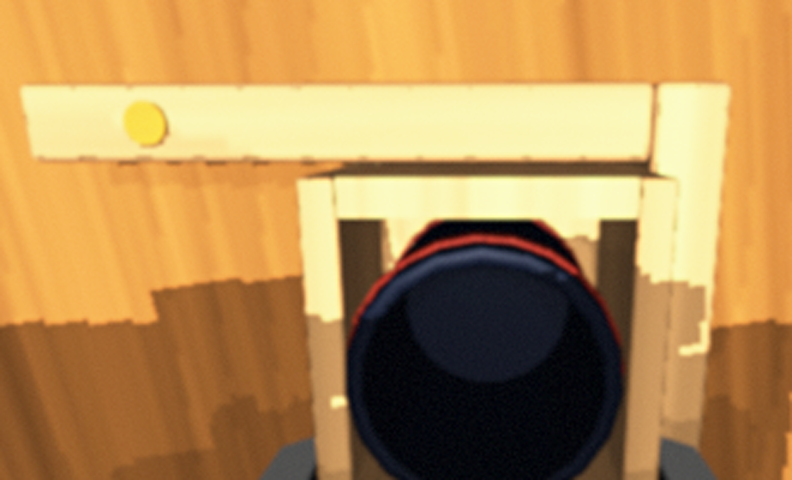

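View pics/e_sc.png

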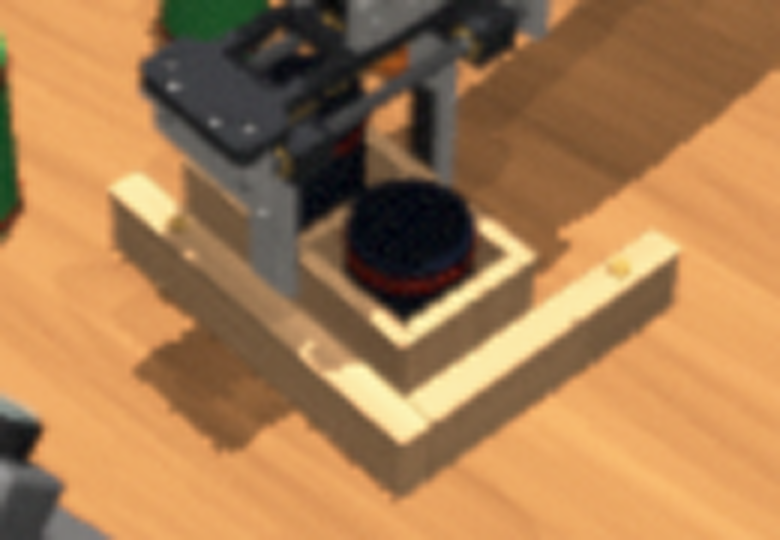

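```bash
python3 - <<'E'
from h import *
W=cam('wrist'); np.set_printoptions(precision=4,suppress=True)
q=lambda x,y:(70+(x+.5)/2.4-.5,60+(y+.5)/2.4-.5)
a=onz(W,q(35,160),.04);b=onz(W,q(652,160),.04);c=onz(W,q(300,178),.07);d=onz(W,q(676,178),.07);print(a,b,c,d)
v=(b-a)[:2]; u=(d-c)[:2]; print(np.arctan2(v[1],v[0]),np.arctan2(u[1],u[0]))
x=v/np.linalg.norm(v);y=np.array([-x[1],x[0]]);print('gap x,y',(b-d)[:2]@x,(b-d)[:2]@y)
print(R.from_quat(arm.get_obs()['ee_rot']).as_matrix())
E
```

```text
[0.5138 0.1294 0.04  ] [0.6604 0.1073 0.04  ] [0.5841 0.1165 0.07  ] [0.6592 0.1052 0.07  ]
-0.14982838657280803 -0.14955300554268897
gap x,y 0.0009203694822949375 0.002231366921369526
[[-0.0125  0.15    0.9886]
 [-0.01    0.9886 -0.1501]
 [-0.9999 -0.0118 -0.0109]]
```

servo_tool:
  deltas: [0,0,0,-0.0015,0.0003,0,0.5,0,0,0,0,0.002,0,0.5,0,0,0,0,0,0,0.5]
  force: 30

```text
t: 5.7
eef_pos: [0.61, 0.0385, 0.0648]
ee_rot: [0.05, 0.708, -0.057, 0.703]
force: [-11.0, -20.2, 11.5]
gripper_width: 0.0779
```

servo_tool:
  deltas: [0,0,0,0.0003,0.002,0,0.5,0,0,0,0,0,0,0.5]

```text
t: 5.9
eef_pos: [0.6101, 0.0388, 0.0648]
ee_rot: [0.048, 0.708, -0.058, 0.702]
force: [-13.9, -25.5, 12.0]
gripper_width: 0.0777
```

servo_tool:
  deltas: [0,0,0,0.0003,0.002,0,0.5,0,0,0,0,0,0,0.5]

```text
t: 6.1
eef_pos: [0.6102, 0.0398, 0.0647]
ee_rot: [0.047, 0.708, -0.059, 0.702]
force: [-15.3, -28.3, 11.9]
gripper_width: 0.0781
```

```bash
python3 - <<'E'
from h import *
im=imaging.get_image('wrist'); cv2.imwrite('pics/f_w.png',cv2.resize(im[60:260,70:400],None,fx=2.4,fy=2.4,interpolation=cv2.INTER_CUBIC))
W=cam('wrist')
im=imaging.get_image('side'); cv2.imwrite('pics/f_s.png',cv2.resize(im[180:270,205:335],None,fx=6,fy=6,interpolation=cv2.INTER_CUBIC))
E
```

```text
(no output)
```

View pics/f_w.png

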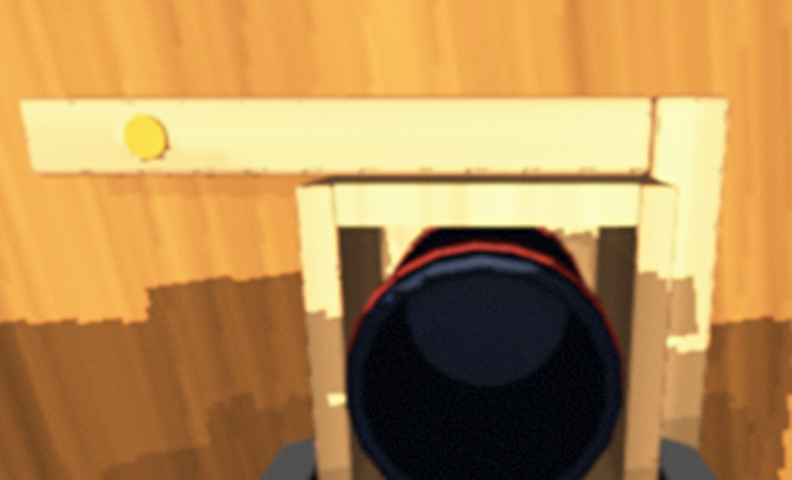

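View pics/f_s.png

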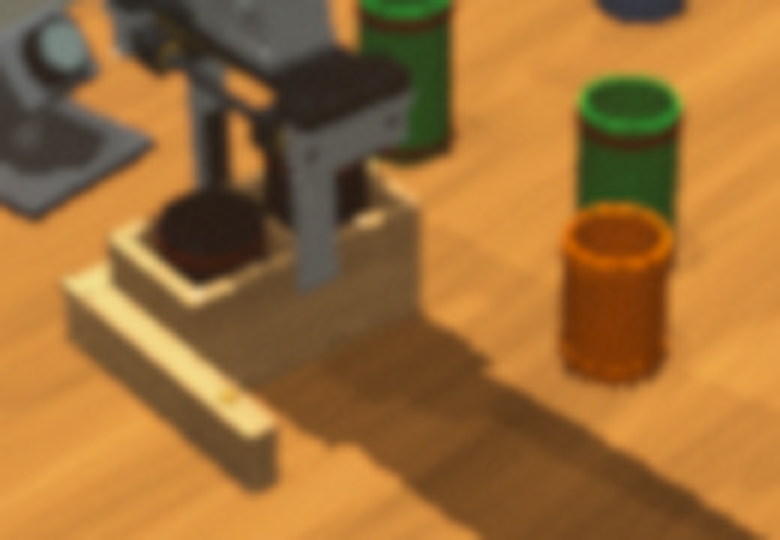

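```bash
cat > gap.py <<'E'
from h import *
import sys
def gap(pts,q,W):
    a,b=[onz(W,q(*p),.04) for p in pts[:2]];c,d=[onz(W,q(*p),.07) for p in pts[2:]]
    v=(b-a)[:2]; u=(d-c)[:2]; print(np.arctan2(v[1],v[0]),np.arctan2(u[1],u[0]))
    x=v/np.linalg.norm(v);y=np.array([-x[1],x[0]]);print('corner',b,'gap x,y',(b-d)[:2]@x,(b-d)[:2]@y,(b-c)[:2]@y)
E
python3 - <<'E'
from gap import *
gap([(35,174),(652,174),(298,185),(676,185)],lambda x,y:(70+(x+.5)/2.4-.5,60+(y+.5)/2.4-.5),cam('wrist'))
E
```

```text
-0.14941835016273414 -0.1493068499373339
corner [0.66067585 0.10717441 0.04      ] gap x,y 0.0011586801950455511 0.00020554546572945135 0.000214061555767572
```

servo_tool:
  deltas: [0,0,0,0.002,0,0,0.5,0,0,0,0.001,0,0,0.5,0,0,0,0,0,0,0.5,0,0,0,0,0,0,0.5]

```text
t: 6.6
eef_pos: [0.6104, 0.04, 0.0644]
ee_rot: [0.046, 0.711, -0.058, 0.7]
force: [-25.9, -29.5, 21.3]
gripper_width: 0.0781
```

servo_tool:
  deltas: [0,0,0,0,0,0,1,0,0,0,0,0,0,1,0,0,0,0,0,0,1,0,0,0,0,0,0,1]

```text
t: 7.0
eef_pos: [0.6163, 0.0484, 0.0644]
ee_rot: [0.054, 0.705, -0.054, 0.705]
force: [0.3, 0.5, -0.2]
gripper_width: 0.0941
```

```bash
python3 - <<'E'
from h import *
o=arm.get_obs(); print(o['eef_pos'],o['force'],R.from_quat(o['ee_rot']).as_matrix())
im=imaging.get_image('wrist'); cv2.imwrite('pics/g_w.png',cv2.resize(im[60:260,70:400],None,fx=2.4,fy=2.4,interpolation=cv2.INTER_CUBIC))
E
```

```text
[0.61626372 0.04841925 0.06440289] [ 0.28587443  0.5123298  -0.15098268] [[ 6.98454317e-04  1.52934473e-01  9.88236085e-01]
 [ 2.92552249e-04  9.88236252e-01 -1.52934706e-01]
 [-9.99999713e-01  3.95928594e-04  6.45496553e-04]]
```

View pics/g_w.png

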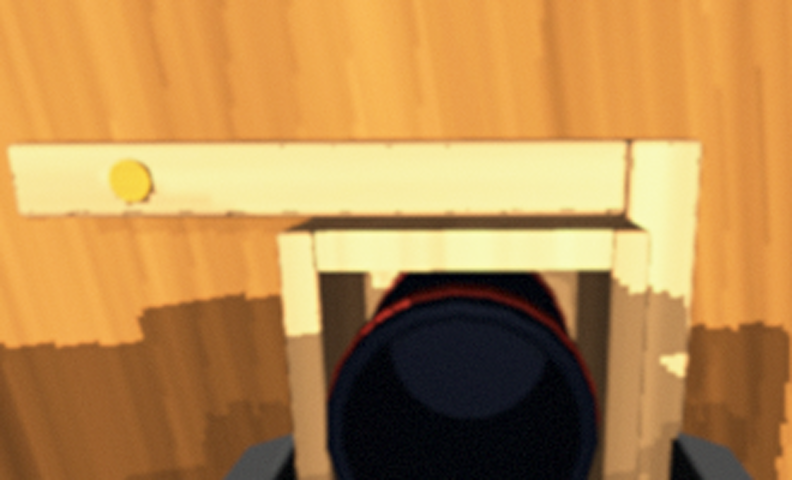

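```bash
python3 - <<'E'
from gap import *
gap([(18,213),(627,215),(278,232),(650,233)],lambda x,y:(70+(x+.5)/2.4-.5,60+(y+.5)/2.4-.5),cam('wrist'))
E
```

```text
-0.15622870863081023 -0.15563951958984837
corner [0.66044348 0.10710389 0.04      ] gap x,y 0.0005117318584999274 0.0006643822372598899 0.0007097170654583379
```

servo_tool:
  deltas: [0,0,0,-0.003,0,0.04,1,0,0,0,-0.0025,-0.01,0.045,1,0,0,0,-0.0025,-0.02,0.045,1,0,0,0,-0.0025,-0.012,0.045,1,0,0,0,0,0,0,1,0,0,0,0,0,0,1,0,0,0,0,0,0,1]

```text
t: 7.75
eef_pos: [0.6047, 0.0066, 0.2376]
ee_rot: [0.054, 0.706, -0.054, 0.704]
force: [-0.2, 0.2, 0.0]
gripper_width: 0.0942
```

```bash
python3 - <<'E'
from h import *
o=arm.get_obs(); print(o['t'],o['eef_pos'],R.from_quat(o['ee_rot']).as_matrix())
im=imaging.get_image('wrist'); cv2.imwrite('pics/h_w.png',im);cv2.imwrite('pics/h_c.png',cv2.resize(im[40:260,180:400],None,fx=2.7,fy=2.7,interpolation=cv2.INTER_CUBIC))
E
```

```text
7.75 [0.60472173 0.00662283 0.23763957] [[-2.69280921e-03  1.52628727e-01  9.88279930e-01]
 [ 6.36411412e-04  9.88283575e-01 -1.52627556e-01]
 [-9.99996172e-01  2.17955738e-04 -2.75839378e-03]]
```

View pics/h_c.png

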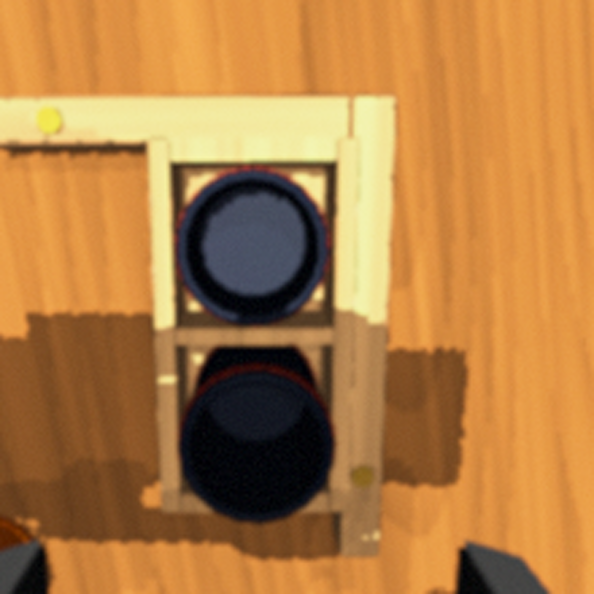

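View pics/h_w.png

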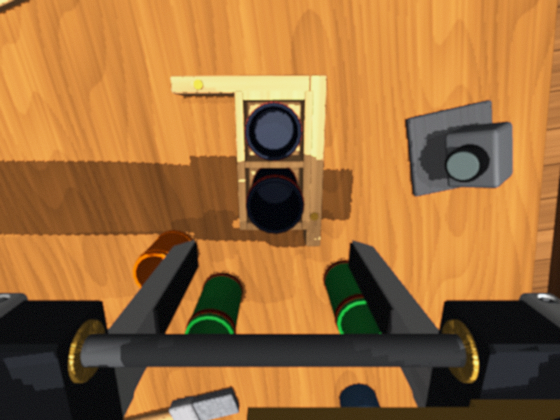

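The box sits flush against both rails in the crop, with no gap at (250,140) or (355,300). The tall cup is centred at crop (257,443) and the lens at about (467,163).

```bash
python3 - <<'E'
from h import *
np.set_printoptions(precision=4,suppress=True)
W=cam('wrist'); q=lambda x,y:(180+(x+.5)/2.7-.5,40+(y+.5)/2.7-.5)
print('tall',onz(W,q(257,443),.113),onz(W,q(181,443),.113),onz(W,q(333,443),.113),'short',onz(W,q(254,246),.086))
im=cv2.imread('pics/h_w.png'); 
f=[(409,118),(490,101),(416,194)]; f=[onz(W,p,.01)[:2] for p in f]; print(f)
print('lens',onz(W,(467,163),.09))
L1,d1=ray(W,(467,163)); 
print(arm.get_obs()['eef_pos'])
c1=onz(W,q(352,145),.055); print('corner',c1)
E
```

```text
tall [0.6069 0.01   0.113 ] [0.5806 0.014  0.113 ] [0.6333 0.006  0.113 ] short [0.6158 0.0755 0.086 ]
[array([0.7766, 0.0623]), array([0.8709, 0.0672]), array([ 0.7825, -0.0328])]
lens [0.7991 0.0163 0.09  ]
[0.6045 0.0067 0.2371]
corner [0.6583 0.1056 0.055 ]
```

servo_tool:
  deltas: [0,0,0,0.0025,0.0025,-0.045,1,0,0,0,0,0,-0.045,1,0,0,0,0,0,-0.034,1,0,0,0,0,0,-0.02,1,0,0,0,0,0,0,1,0,0,0,0,0,0,1,0,0,0,0,0,0,1]

```text
t: 8.5
eef_pos: [0.6089, 0.0086, 0.0968]
ee_rot: [0.054, 0.704, -0.054, 0.706]
force: [0.5, -0.4, -0.2]
gripper_width: 0.0939
```

```bash
python3 - <<'E'
from h import *
o=arm.get_obs(); print(o['t'],o['eef_pos'])
im=imaging.get_image('side'); cv2.imwrite('pics/i_s.png',cv2.resize(im[150:270,205:335],None,fx=4.8,fy=4.8,interpolation=cv2.INTER_CUBIC))
E
```

```text
8.5 [0.60894197 0.00856984 0.09676043]
```

View pics/i_s.png

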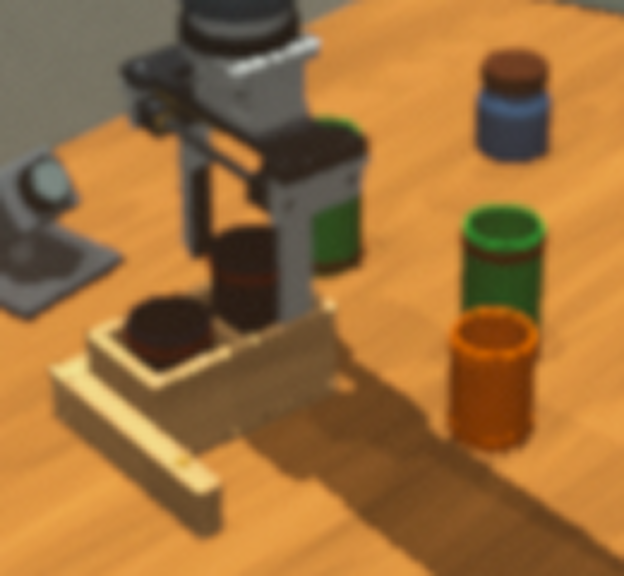

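servo_tool:
  deltas: [0,0,0,-0.0015,0,-0.002,1,0,0,0,0,0,0,1,0,0,0,0,0,0,0.3,0,0,0,0,0,0,0.3,0,0,0,0,0,0,0.3,0,0,0,0,0,0,0.3,0,0,0,0,0,0,0.3,0,0,0,0,0,0,0.3,0,0,0,0,0,0,0.3]
  force: 25

```text
t: 9.45
eef_pos: [0.6065, 0.0085, 0.0934]
ee_rot: [0.054, 0.705, -0.054, 0.705]
force: [-0.3, 0.2, 0.1]
gripper_width: 0.056
```

servo_tool:
  deltas: [0,0,0,0,0,0.01,0.3,0,0,0,0,0,0.015,0.3,0,0,0,0,0,0.02,0.3,0,0,0,0,0,0.03,0.3,0,0,0,0,0,0.03,0.3,0,0,0,0,0,0.025,0.3,0,0,0,0,0,0,0.3,0,0,0,0,0,0,0.3,0,0,0,0,0,0,0.3]

```text
t: 10.35
eef_pos: [0.6055, 0.0087, 0.2217]
ee_rot: [0.054, 0.706, -0.054, 0.704]
force: [-0.4, -0.4, -1.8]
gripper_width: 0.0562
```

```bash
python3 - <<'E'
from h import *
o=arm.get_obs(); print(o['t'],o['eef_pos'],o['joint_positions'],R.from_quat(o['ee_rot']).as_matrix())
im=imaging.get_image('scene'); cv2.imwrite('pics/j_s.png',cv2.resize(im[125:305,195:355],None,fx=3.3,fy=3.3,interpolation=cv2.INTER_CUBIC))
im=imaging.get_image('side'); cv2.imwrite('pics/j_d.png',cv2.resize(im[120:270,185:335],None,fx=3.9,fy=3.9,interpolation=cv2.INTER_CUBIC))
E
```

```text
10.35 [0.60548513 0.00868783 0.22166726] [-1.72690311e-01  1.45273895e-01  1.67423520e+00  4.27670502e-06
  1.32507895e+00 -1.88990027e-02] [[-2.95012398e-03  1.53186909e-01  9.88192829e-01]
 [ 5.18794197e-04  9.88197231e-01 -1.53186043e-01]
 [-9.99995514e-01  6.07508865e-05 -2.99477683e-03]]
```

View pics/j_s.png

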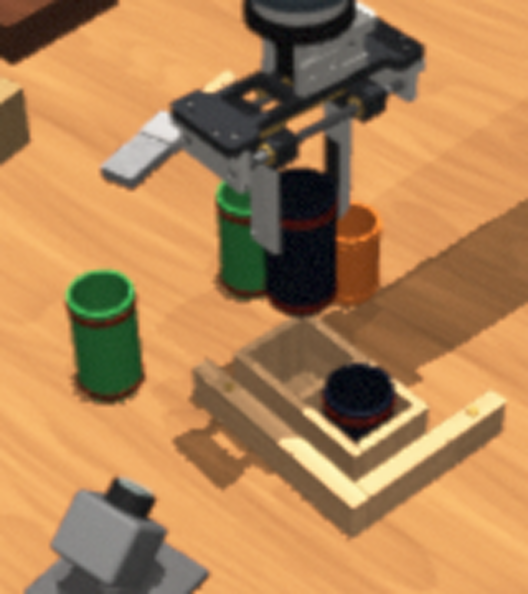

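View pics/j_d.png

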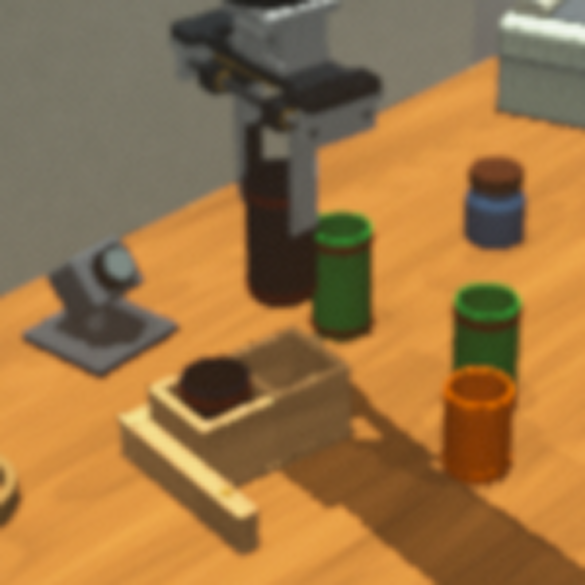

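servo_tool:
  deltas: [0.2,-4,0,-0.0035,-0.0013,0.02,0.3,0.44,-7,0,-0.0035,-0.0013,0.01,0.3,0.44,-7,0,-0.0035,-0.0013,0.008,0.3,0.44,-7,0,-0.0035,-0.0013,0.004,0.3,0.44,-7,0,-0.0035,-0.0013,0.004,0.3,0.44,-7,0,-0.0035,-0.0013,0.004,0.3,0.44,-7,0,-0.0035,-0.001,0.002,0.3,0.2,-4,0,0,0,0,0.3,0,0,0,0,0,0,0.3,0,0,0,0,0,0,0.3,0,0,0,0,0,0,0.3]
  force: 35

```text
t: 11.55
eef_pos: [0.5826, -0.0004, 0.2761]
ee_rot: [0.09, 0.342, -0.008, 0.935]
force: [0.2, -0.1, -0.9]
gripper_width: 0.0562
```

```bash
cat > chk.py <<'E'
from h import *
np.set_printoptions(precision=4,suppress=True)
o=arm.get_obs(); A=R.from_quat(o['ee_rot']).as_matrix(); print(o['t'],o['eef_pos'],o['gripper_width'],A)
v=np.array([-.766*np.cos(.062),-.766*np.sin(.062),.6428]);L=np.array([.799,.0135,.09])
T=L+.2854*v; x=-v; print('dpos',T-o['eef_pos'],'rot',np.degrees(np.cross(A[:,0],x)))
f=o['eef_pos']+.0854*A[:,0]-L; yv=np.array([np.sin(.062),-np.cos(.062),0]); print('foot along',f@v,'lat',f@yv,f@np.cross(yv,v))
E
python3 chk.py; python3 - <<'E'
from h import *
im=imaging.get_image('scene'); cv2.imwrite('pics/k_s.png',cv2.resize(im[125:305,195:355],None,fx=3.3,fy=3.3,interpolation=cv2.INTER_CUBIC))
im=imaging.get_image('side'); cv2.imwrite('pics/k_d.png',cv2.resize(im[120:270,185:335],None,fx=3.9,fy=3.9,interpolation=cv2.INTER_CUBIC))
E
```

```text
11.55 [ 0.5826 -0.0004  0.2761] 0.05615557532343413 [[ 0.7654  0.0767  0.639 ]
 [ 0.0467  0.9836 -0.174 ]
 [-0.6419  0.163   0.7493]]
dpos [-0.0018  0.0003 -0.0026] rot [0.0259 0.071  0.036 ]
foot along 0.2002995485881065 lat 0.0004899885433926469 -0.0032617348110852585
```

View pics/k_s.png

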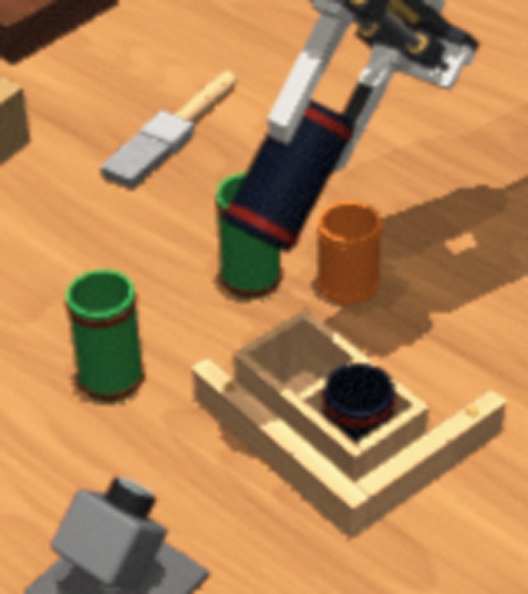

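View pics/k_d.png

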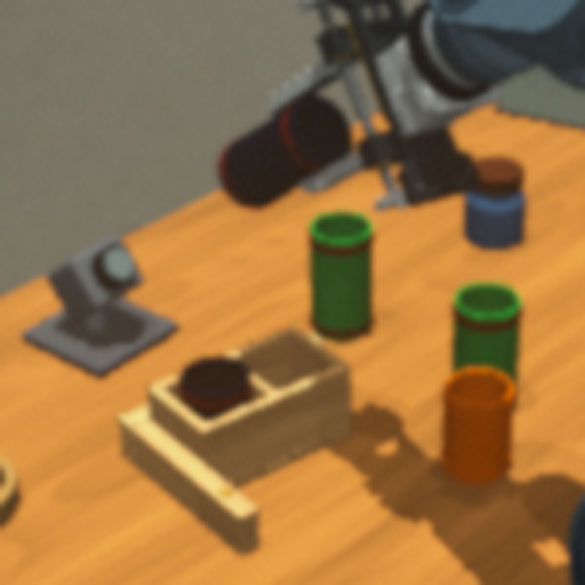

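```bash
python3 - <<'E'
from h import *
np.set_printoptions(precision=1,suppress=True)
S=cam('scene');D=cam('side')
o=arm.get_obs();A=R.from_quat(o['ee_rot']).as_matrix();f=o['eef_pos']+.0854*A[:,0];m=f-.105*A[:,0]
t=lambda p:((p-[195,125]+.5)*3.3-.5); u=lambda p:((p-[185,120]+.5)*3.9-.5)
for n,s in (('foot',f),('mouth',m),('foot+y',f+.028*A[:,1]),('foot-y',f-.028*A[:,1])): print(n,t(proj(S,s)),u(proj(D,s)))
c=np.array([.6605,.107]);r=np.array([[np.cos(-.152),-np.sin(-.152)],[np.sin(-.152),np.cos(-.152)]])
for a,b,z in ((0,0,.04),(0,0,.07),(-.078,0,.07),(-.078,-.146,.07),(0,-.146,.07),(0,-.18,.04),(-.15,0,.04)):
    X=np.append(c+r@[a,b],z); print((a,b,z),t(proj(S,X)),u(proj(D,X)))
im=imaging.get_image('wrist'); cv2.imwrite('pics/l_w.png',im)
E
```

```text
foot [259.2 238. ] [245.6 179. ]
mouth [325.8 109. ] [323.5 131.3]
foot+y [286.  251.1] [217.9 185.3]
foot-y [233.3 225.4] [272.7 172.9]
(0, 0, 0.04) [355.1 482.3] [149.9 418.6]
(0, 0, 0.07) [355.8 456.5] [147.7 387.7]
(-0.078, 0, 0.07) [430.3 406.3] [203.6 432.7]
(-0.078, -0.146, 0.07) [307.  308.5] [352.8 366.7]
(0, -0.146, 0.07) [233.8 352.5] [294.8 326.1]
(0, -0.18, 0.04) [209.3 356. ] [327.4 342.3]
(-0.15, 0, 0.04) [492.2 388.6] [260. 509.]
```

View pics/l_w.png

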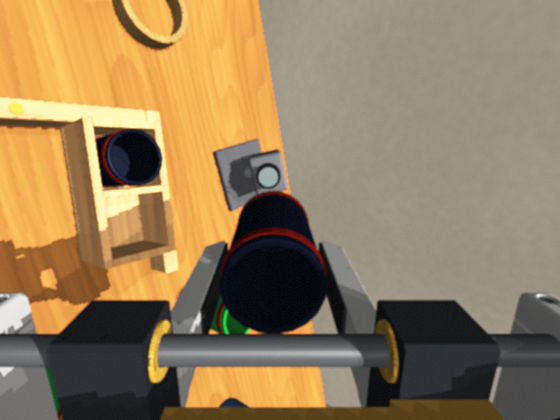

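The predicted rim corners, foot and mouth match both pictures to within a few pixels. The cup is held still and clear of everything, so I'm handing in.

```bash
python3 -c "
from cell import arm
o=arm.get_obs();print(o['t'],o['joint_velocities'],o['gripper_width']);print(arm.close_job())"
```

```text
11.7 [-0.00049619 -0.00385398  0.00819408  0.00470504 -0.00378335 -0.00279984] 0.05618815466355928
the job is handed in; nothing more can be done
None
```

I finished the job and handed it in at about 11.7 s of the 64 s allowed, with the tall cup still held in front of the lens. No verdict was reported, so what follows is my own measurement.

- **Box into the corner:** I gripped the box across its width above the rails, turned it to the stop's yaw (about -0.15 rad) and pushed it against both rails. The wrist picture after release showed gaps of about 0.5 mm and 0.7 mm, and under 0.001 rad out of square.
- **Tall cup:** I drew the dark taller cup straight up out of its cell with a grip of 25 N, then raised the grip to 35 N and tipped the cup 50°. By my calculation from the arm pose and the measured lens position:

| Check | Measured | Allowed |
|---|---|---|
| Foot to lens | 200 mm | 140–260 mm |
| Foot off the view axis | about 0.5 and 3 mm | 35 mm each way |
| Axis off the view axis | about 0.1° | 0.25 rad (14°) |

- **Last look:** In the final pictures the box rim was within a few pixels of where a flush box should appear. The short cup was standing in its cell and I saw nothing else moved; I did not measure the other things' positions again.
- **Disagreement:** Separate estimates of the lens position differed by up to about 7 mm, well inside the tolerance. No check failed.

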